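Snug up the coin-capsule box and snap it shut

ROBOT

A 6-joint arm with a two-finger parallel gripper is mounted at the origin on the work surface. World frame = base frame: x ahead of the robot, y to its left, z up, the work surface at z = 0. Lengths are in m, angles in rad, forces in N, time in s.
With the tool pointing down it reaches from about 0.375 to 0.9 m from the base axis. Payload 3.1 kg.
Tool frame: the origin (TCP) lies on the centre line of the jaws, within the pads' length; the fingertips stand 14 mm ahead of it and the grasp point (between the pads) lies 5 mm behind it; y points along the fingers, z is the direction in which the jaws open and shut, and the axes are right-handed (so a half turn about y gives the same grasp; the last joint's range is limited). The gripper opens to 87 mm and grips with 3 to 60 N. Pads are 19 mm wide; open, the fingers measure 117 mm over their backs; the gripper's body (75 mm by 190 mm) begins 51 mm behind the grasp point.
Start: joints at [-1.514, 0.527, 1.433, -0, 1.181, -0.178], TCP at [0.146, -0.608, 0.237] pointing down, gripper open.
Joint ranges: [-3.08, 3.08], [-0.75, 2.2], [0.22, 2.44], [-1.43, 4.57], [0, 2.65], [-2.85, 2.85]. Speed limits (rad/s): [2.79, 2.79, 3.14, 3.14, 3.14, 3.14].

INTERFACE

Orientations are given as a unit quaternion [x, y, z, w].
In Python, from rig import robot, vision gives the robot as it stands.
- The arm moves only by the shell command python3 -m crank 'ROWS' [FORCE]. ROWS is JSON, a list of rows, each a list of 7 numbers: the shift along the tool's x, y, z as a fraction of full scale, then the turn, a rotation vector about the tool's x, y, z as a fraction of full scale, then the gripper command: -1 is shut, 1 is fully open, values between are in proportion. In form: [[x, y, z, wx, wy, wz, grip], ...]. A call has 1 to 10 rows; each row is the pose to reach, as a shift and turn from the pose commanded when the call began, along the tool's axes at that moment, turning the shorter way round; what a row does not reach only later rows make up. Full scale, the value 1, is 50 cm for a shift and pi rad for a turn. A row lasts 1/8 s, in which the tool goes at most 62.5 mm and 10.7 degrees, less where a joint would pass 70% of its speed; a pose out of reach is approached as far as the arm can. A call with a number of a shift or a turn outside -1 to 1 is refused whole. A call with a gripper value outside its range is refused whole. The fingers move at their own pace and stop on an object; FORCE is the grip in N (left out, the last holds). Time passes only in rows, so rows that repeat a pose let the fingers close. It gives the time, the measured TCP pose, the force and the opening at its end, in the units of the state.
- robot.get_obs(): the state, without advancing time (a new reading comes with each control period).
- vision.camera(name): name is "side" or "top"; returns the picture (480x640x3 uint8, blue, green, red); there is no depth.
- vision.camera_info(name): a dict with "vfov" (degrees; the focal length in pixels is half the picture's height over the tangent of half this angle, whatever the lens; pixels are square), "cx", "cy" (the principal point, pixels), "k1" (the pictures are not rectified: a ray, as slopes to the right and down, at radius r is drawn at 1 + k1 r^2 times it, then the intrinsics apply), "world_from_camera" (4x4, takes a point from camera to world coordinates). Camera axes: x right, y up, looking along -z (the intrinsics and any distortion apply to the point x, -y, -z); pixel columns grow to the right and rows downward; lengths in m; the calibration is good to about 2 mm. A picture is of the moment at which its call begins. camera_info takes no time and is no camera call.
- robot.hand_in(): hands the job in, once; it reports no verdict.
The state is a dict: "time": time; "q": joint angles; "joint_velocities": joint speeds; "joint_torque": joint torques, N m; "position": TCP position; "tool_rot": TCP orientation; "ft_force": force on the tool from outside, world axes, zero at the start; "moment": the same for the moment, N m; "grip_width": finger opening in m.
Only numpy, scipy, OpenCV 4.12 (cv2) and the standard library are available. Lean on these libraries where they do the work, as an engineer would, in place of code of your own. Each camera call takes 0.05 s, during which the arm holds its last target.

TASK

In the black coin-capsule box, push the orange slider so that it gently closes the row of capsules up against the sprung stop hidden under the grey cover, until you feel the row go tight; do not crush it. Then draw the slider back about 10 mm from the row, leaving the row where it is, let go, and press the clear lid down until it snaps fully shut. Leave the pen cup, the jar and the red trinket box alone.

Things in the scene. Friction and masses are not known exactly. Their poses are not given: they have to be found in the camera images.
- box: black open box fixed to the table, 120 mm deep (its x), 300 long (its y), 100 high, walls and floor 5 mm. Origin: centre of the underside; x points away from the robot (to the hinge side), y along the slider's track, z up. The open lid leans over it: a gripper coming straight down to the slider meets the lid; come in leaning 35 to 40 degrees, wrist to -x, fingers down and away.
- follower: orange slider running along the box's y with about 2.5 N of friction, axes as the box's. Plate 104 (x) by 8 (y) by 50 (z) mm with a grip tab on top (tab). Origin: middle of the lower edge of its pressing face, which looks to +y, towards the row; 5.5 mm above the box's underside. Its track is longer than the job needs.
- tab (a point): grip point on the slider's upright orange tab, which is 30 mm wide in the box's x and 12 mm thick in y: pinch it across y. The point lies midway in its thickness, 11 mm below its top, 85.5 mm above the box's underside, 20 mm from the box's middle line towards -x, 4 mm behind (-y of) the pressing face.
- row: row of 28 square plastic coin capsules, two abreast, that slides as one block along the box's y with about 1.5 N of friction: 102 (x) by 87.5 (y) by 50 (z) mm, top 55.5 mm above the box's underside. Origin: middle of the lower edge of its front (-y) face; axes as the box's. Its far end, under the grey cover, starts 10 to 60 mm short of the hidden stop.
- hood: grey cover fixed in the box, from y = +60 to +145 mm in box axes, top 61 to 65 mm above the underside; origin and axes as box. Under it, at an unseen place that varies, a stop with a sprung pad (3 N per mm). Once the row meets it the push needed climbs from about 4 N; over 25 N crushes the capsules. When the slider is withdrawn the pad pushes the row back, by less than it was squeezed.
- lid (a joint): angle of the lid (rad): 0 shut, 1.1 to 1.2 at the start (leaning over the box), 1.22 at most; a stiff hinge holds it at any angle. In the last 0.12 a snap bead in the middle of its front flange rides over a sprung catch on the box's front wall, which takes roughly 10 N at the front edge; after that the lid goes down freely to 0.
- lid_hinge (a point): middle of the lid's hinge line, on the box's far (+x) rim, 100.5 mm above the underside; the hinge runs along the box's y. Box frame: (60, 0, 100.5) mm.
- lid_press (a point): point on the lid's outer face where to press (red patch): 115 mm from the hinge, 5 mm above the hinge line when shut, above the catch. The lid is a clear plate 136 (from the hinge) by 304 by 5 mm with a red front edge and a flange 21 mm deep below the plate along its front.
- pen_cup: white cup of pens, 76 mm across, 145 mm tall with the pens, origin at the underside; leave it alone.
- jar: amber jar with yellow cap, 60 mm across, 85 mm tall, origin at the underside; leave it alone.
- trinket_box: small red box, 77 by 97 by 46 mm, origin at the underside; leave it alone.

How it is judged:
By the outcome, as a careful person would: the job done as asked, in the order asked, and still so for the second after the job is handed in, with the robot touching nothing.
It also fails if it takes over 56 s, if anything falls off the work surface, if the arm or the gripper's body presses on something with over 40 N, if the wrist force passes 120 N, or if a joint passes its speed limit or range.

## Working session

There is one attempt and no reset: what is moved stays moved. The work goes in short steps, Python scripts to look and compute and a shell command to move; the robot and the scene stay as the last step left them, time stands still between calls to the robot, and variables do not carry over. Pictures are saved under pics/ and viewed, and the job is handed in when it is done.

```bash
ls; mkdir -p pics; python3 - <<'E'
from rig import robot, vision
import cv2
for n in ("side","top"):
    im=vision.camera(n); cv2.imwrite(f"pics/{n}0.png",im)
    print(n,vision.camera_info(n))
print(robot.get_obs())
E
```

```text
pics
side {'vfov': 55.18048084579001, 'cx': 319.3445880056216, 'cy': 238.8641540397972, 'k1': 0.018517756056749327, 'world_from_camera': array([[-0.92461085,  0.25177235, -0.28584167,  0.40486006],
       [-0.38077645, -0.59082361,  0.71129232,  0.50727258],
       [ 0.01020173,  0.76651037,  0.6421509 ,  0.54122706],
       [ 0.        ,  0.        ,  0.        ,  1.        ]])}
top {'vfov': 54.112553982112196, 'cx': 315.08578552539694, 'cy': 232.79143613310399, 'k1': -0.07791313956907091, 'world_from_camera': array([[ 0.00682935,  0.98956537, -0.14392265,  0.47236124],
       [-0.99936712,  0.01177874,  0.03356531,  0.03582137],
       [ 0.0349103 ,  0.14360233,  0.98901954,  0.91306603],
       [ 0.        ,  0.        ,  0.        ,  1.        ]])}
{'time': 0.1, 'q': array([-1.51353095e+00,  5.28358343e-01,  1.43375256e+00, -2.44248747e-05,
        1.18141126e+00, -1.78493324e-01]), 'joint_velocities': array([ 7.61039552e-05, -2.12268657e-03, -2.72273809e-03,  2.22515397e-03,
       -7.64645077e-04, -1.00304786e-04]), 'joint_torque': array([-8.30366901e-06, -4.40985167e+01, -1.77151448e+01,  6.34699222e-02,
        5.34007384e-02, -4.71017529e-05]), 'position': array([ 0.14597784, -0.60707078,  0.23568547]), 'tool_rot': array([-0.08313025,  0.70288035, -0.70151752,  0.08319696]), 'ft_force': array([-0.23444253, -0.0864109 , -0.02198663]), 'moment': array([ 0.01876579,  0.01962453, -0.00051691]), 'grip_width': 0.08658520127924052}
```

View pics/side0.png

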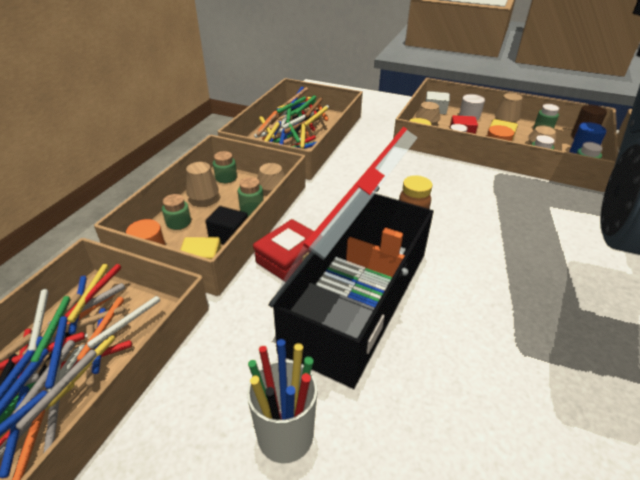

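View pics/top0.png

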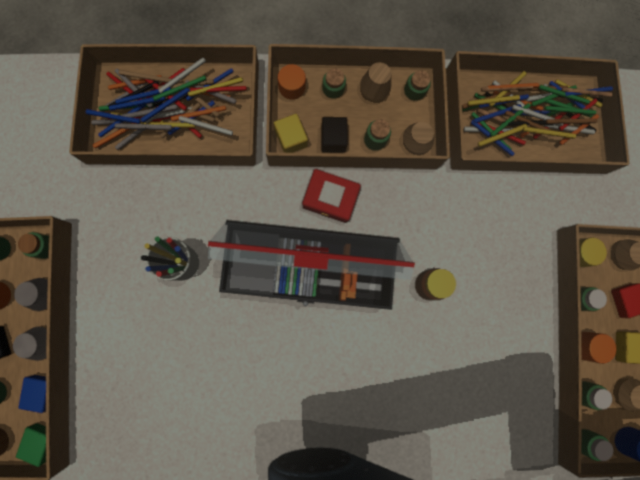

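The side view shows the box around (355,290), the orange tab near (391,243) and the lid open. In the top view the box spans about (220..400, 222..307), the tab is near (348,285) and the jar near (437,283). Next I'll enlarge both.

```bash
python3 - <<'E'
import cv2
a=cv2.imread("pics/top0.png")[210:320,200:420]; cv2.imwrite("pics/top0c.png",cv2.convertScaleAbs(cv2.resize(a,None,fx=3.6,fy=3.6,interpolation=cv2.INTER_CUBIC),alpha=1.8))
a=cv2.imread("pics/side0.png")[120:390,240:450]; cv2.imwrite("pics/side0c.png",cv2.convertScaleAbs(cv2.resize(a,(int(210*2.2),int(270*2.2)),interpolation=cv2.INTER_CUBIC),alpha=1.3))
E
```

```text
(no output)
```

View pics/top0c.png

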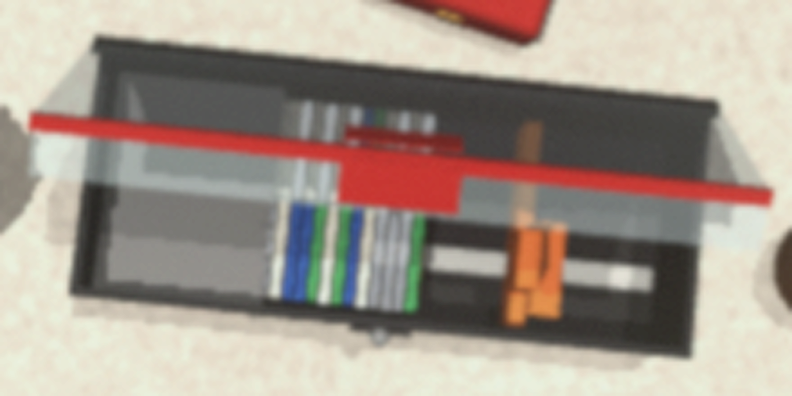

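View pics/side0c.png

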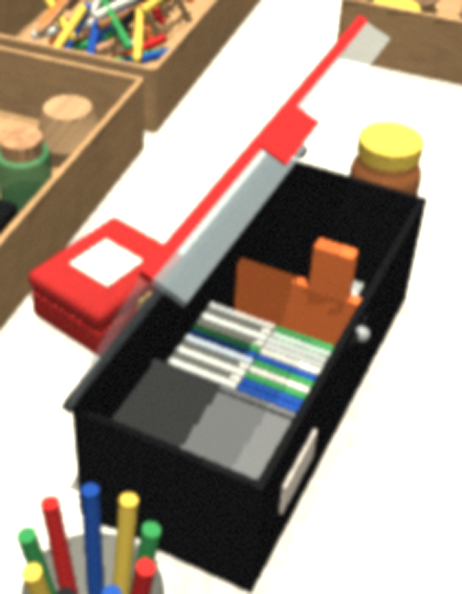

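```bash
cat > h.py <<'E'
import numpy as np, cv2
from rig import robot, vision
from scipy.optimize import least_squares
from scipy.spatial.transform import Rotation as R
C={n:vision.camera_info(n) for n in("side","top")}
def proj(n,P):
    c=C[n];T=np.linalg.inv(c["world_from_camera"]);p=np.atleast_2d(P)@T[:3,:3].T+T[:3,3]
    s=np.c_[p[:,0]/-p[:,2],-p[:,1]/-p[:,2]];s=s*(1+c["k1"]*(s**2).sum(1))[:,None]
    f=240/np.tan(np.radians(c["vfov"]/2));return s*f+[c["cx"],c["cy"]]
def b2w(b,P):
    P=np.atleast_2d(P);c,s=np.cos(b[2]),np.sin(b[2])
    return np.c_[b[0]+c*P[:,0]-s*P[:,1],b[1]+s*P[:,0]+c*P[:,1],P[:,2]]
def lidpt(t,d,y,h): # d from hinge, h above hinge line
    return [.06-d*np.cos(t)+h*np.sin(t)*1,y,.1005+d*np.sin(t)+h*np.cos(t)]
E
cat > fit.py <<'E'
from h import *
tc=lambda a:np.array(a)/3.6+[200,210]
sc=lambda a:np.array(a)/2.2+[240,120]
obs=[("top",[-.06,.15,.1],tc([72,294])),("top",[.06,.15,.1],tc([97,40])),("top",[.06,-.15,.1],tc([716,104])),("top",[-.06,-.15,.1],tc([690,354])),
("side",[-.06,-.15,.1],sc([424,201])),("side",[-.06,.15,.1],sc([262,484])),("side",[.06,.15,.1],sc([68,405]))]
f=lambda b:np.concatenate([proj(n,b2w(b,P))[0]-u for n,P,u in obs])
r=least_squares(f,[.45,0,0]);print(r.x,np.round(r.fun.reshape(-1,2),1))
b=r.x;np.save("b.npy",b)
# lid
lo=[("top",.152,tc([30,118])),("top",-.152,tc([771,195]))]
g=lambda t:np.concatenate([proj(n,b2w(b,lidpt(t[0],.136,y,.005)))[0]-u for n,y,u in lo])
for t0 in(1.1,):
    s=least_squares(g,[t0]);print(s.x,np.round(s.fun,1))
np.save("lid.npy",s.x)
if __name__=="__main__":
  for n,ims in(("top","top0"),("side","side0")):
    im=cv2.imread(f"pics/{ims}.png");k=4 if n=="top" else 3
    x0,y0,w,h=(210,210,200,110) if n=="top" else (250,120,200,200)
    for y in np.arange(-.12,.0,.01):
      print(n,round(y,3),np.round(proj(n,b2w(b,[[-.035,y,.0965],[-.005,y,.0965]])).ravel(),1))
E
python3 fit.py
python3 - <<'E'
import cv2
a=cv2.imread("pics/top0.png")[255:310,270:390]; cv2.imwrite("pics/t1.png",cv2.convertScaleAbs(cv2.resize(a,None,fx=6,fy=6,interpolation=cv2.INTER_CUBIC),alpha=1.8))
a=cv2.imread("pics/side0.png")[220:310,300:420]; cv2.imwrite("pics/s1.png",cv2.convertScaleAbs(cv2.resize(a,None,fx=6,fy=6,interpolation=cv2.INTER_CUBIC),alpha=1.3))
E
```

```text
[ 0.53410066  0.01813122 -0.09199611] [[-1.4 -0.8]
 [ 0.3  1.1]
 [-1.6  0.8]
 [ 0.4 -0.1]
 [ 0.1 -3.1]
 [-1.1 -0.1]
 [ 1.1 -0.1]]
[1.13708819] [ 0.3  0.2 -0.5 -0.2]
top -0.12 [375.8 292.2 377.2 275. ]
top -0.11 [370.1 291.6 371.5 274.4]
top -0.1 [364.4 291.  365.9 273.8]
top -0.09 [358.7 290.5 360.2 273.2]
top -0.08 [353.  289.9 354.5 272.7]
top -0.07 [347.2 289.3 348.8 272.1]
top -0.06 [341.5 288.8 343.1 271.5]
top -0.05 [335.8 288.2 337.4 271. ]
top -0.04 [330.1 287.6 331.7 270.4]
top -0.03 [324.3 287.  326.  269.8]
top -0.02 [318.6 286.5 320.3 269.2]
top -0.01 [312.8 285.9 314.5 268.6]
side -0.12 [411.8 215.4 394.2 210.1]
side -0.11 [409.8 218.7 392.1 213.4]
side -0.1 [407.7 222.1 389.8 216.6]
side -0.09 [405.6 225.6 387.6 220. ]
side -0.08 [403.4 229.1 385.3 223.4]
side -0.07 [401.2 232.7 382.9 226.9]
side -0.06 [398.9 236.3 380.5 230.4]
side -0.05 [396.6 240.  378.1 234. ]
side -0.04 [394.3 243.8 375.6 237.7]
side -0.03 [391.9 247.7 373.1 241.5]
side -0.02 [389.4 251.7 370.5 245.3]
side -0.01 [387.  255.7 367.8 249.2]
```

View pics/t1.png

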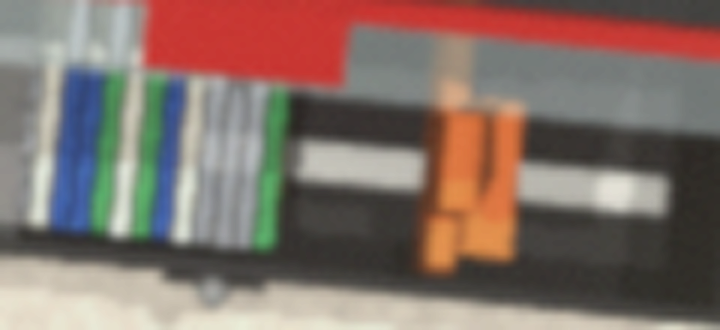

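View pics/s1.png

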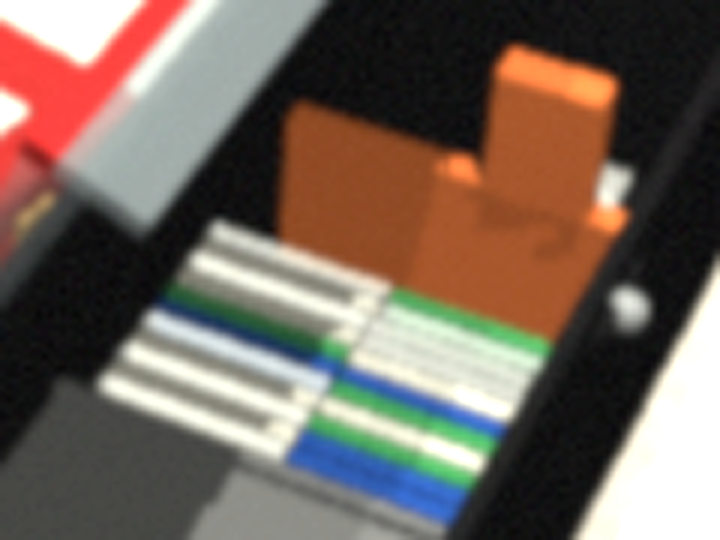

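```bash
cat > ov.py <<'E'
from h import *
import sys
b=np.load("b.npy")
def boxw(x0,x1,y0,y1,z0,z1):
    P=[[x,y,z] for x in(x0,x1) for y in(y0,y1) for z in(z0,z1)]
    E=[(i,j) for i in range(8) for j in range(i) if bin(i^j).count("1")==1]
    return np.array(P),E
def draw(im,n,off,k,fy,ry,b=b):
    for col,bx in(((255,0,255),(-.035,-.005,fy-.010,fy+.002,.0555,.0965)),((255,255,0),(-.052,.052,fy-.008,fy,.0055,.0555)),((0,255,255),(-.051,.051,ry,ry+.0875,.0055,.0555)),((0,200,0),(-.06,.06,-.15,.15,0,.1))):
        P,E=boxw(*bx);u=(proj(n,b2w(b,P))-off)*k
        for i,j in E: cv2.line(im,tuple(int(v) for v in u[i]),tuple(int(v) for v in u[j]),col,1)
if __name__=="__main__":
    src,fy,ry,out=sys.argv[1],float(sys.argv[2]),float(sys.argv[3]),sys.argv[4]
    n="top" if src.startswith("top") else "side"
    o,w,h,k=((205,205),200,115,4) if n=="top" else ((260,180),190,140,4)
    a=cv2.imread(f"pics/{src}.png")[o[1]:o[1]+h,o[0]:o[0]+w]
    a=cv2.convertScaleAbs(cv2.resize(a,None,fx=k,fy=k,interpolation=cv2.INTER_CUBIC),alpha=1.8 if n=="top" else 1.3)
    draw(a,n,np.array(o)-.0,k,fy,ry);cv2.imwrite(f"pics/{out}.png",a)
E
python3 ov.py top0 -.065 -.01 ovt; python3 ov.py side0 -.065 -.01 ovs
```

```text
(no output)
```

View pics/ovt.png

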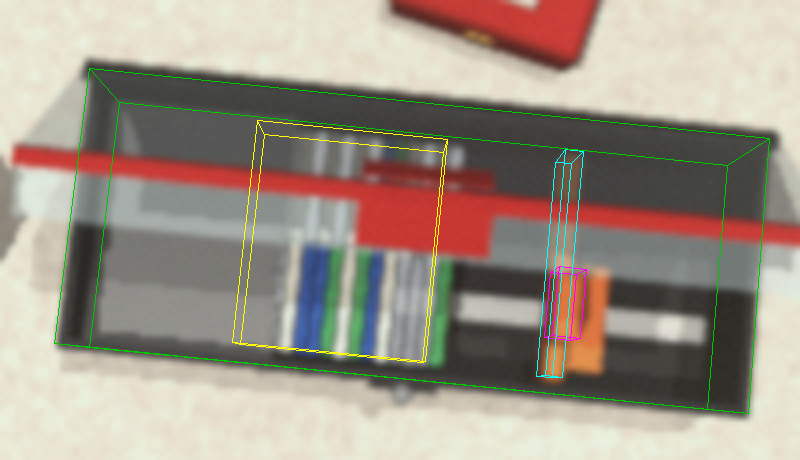

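View pics/ovs.png

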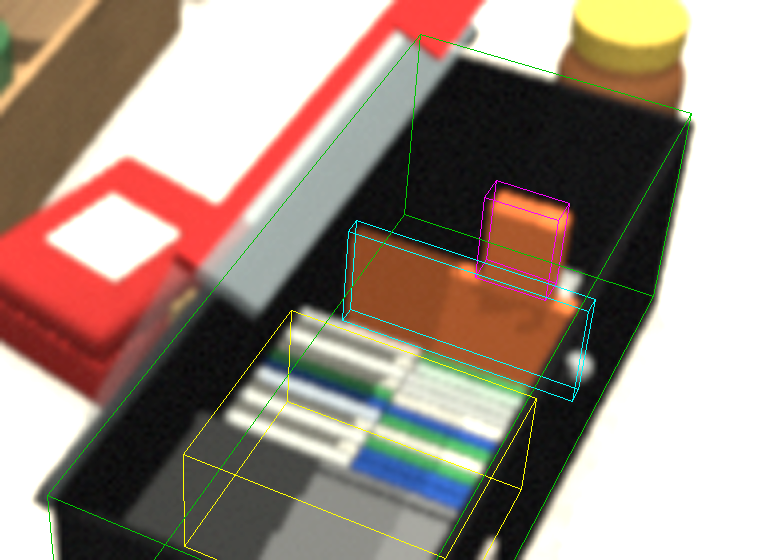

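```bash
cat > mv.py <<'E'
from h import *
b=np.load("b.npy")
def toolR(lean,sgn=1,tiltsign=1):
    c,s=np.cos(b[2]),np.sin(b[2]);X=np.array([c,s,0]);Y=np.array([-s,c,0])
    a=np.sin(lean)*X-np.cos(lean)*np.array([0,0,1.]);z=sgn*Y
    return np.c_[np.cross(a,z),a,z]
def rows(p,Rt):
    o=robot.get_obs();R0=R.from_quat(o["tool_rot"]).as_matrix()
    d=R0.T@(p-o["position"])/.5;w=R.from_matrix(R0.T@Rt).as_rotvec()/np.pi
    print("t",round(o["time"],2),"pos",np.round(o["position"],4),"row",np.round(d,4),np.round(w,4),"F",np.round(o["ft_force"],2),"q",np.round(o["q"],2),"grip",round(o["grip_width"],4))
def tcp(pbox,lean,back,up=0): # grasp point at pbox, then back along approach
    Rt=toolR(lean); g=b2w(b,pbox)[0]
    return g+Rt[:,1]*(.005-back)
def box(p): # world->box
    c,s=np.cos(b[2]),np.sin(b[2]);d=np.array(p)[:2]-b[:2];return np.array([c*d[0]+s*d[1],-s*d[0]+c*d[1],p[2]])
E
python3 - <<'E'
from mv import *
o=robot.get_obs();print(np.round(R.from_quat(o["tool_rot"]).as_matrix(),3))
L=np.radians(37)
for sg in(1,-1):
    rows(tcp([-.02,-.069,.0895],L,.15),toolR(L,sg))
print(tcp([-.02,-.069,.0895],L,.15),tcp([-.02,-.069,.0895],L,0))
E
```

```text
[[-0.972 -0.     0.234]
 [-0.234  0.002 -0.972]
 [-0.    -1.    -0.002]]
t 0.1 pos [ 0.146  -0.6071  0.2357] row [-0.7993  0.0629 -0.9728] [ 0.2856 -0.8535 -0.0481] F [-0.23 -0.09 -0.02] q [-1.51  0.53  1.43 -0.    1.18 -0.18] grip 0.0866
t 0.1 pos [ 0.146  -0.6071  0.2357] row [-0.7993  0.0629 -0.9728] [0.0343 0.1005 0.2037] F [-0.23 -0.09 -0.02] q [-1.51  0.53  1.43 -0.    1.18 -0.18] grip 0.0866
[ 0.42095228 -0.04072312  0.20530215] [ 0.5108428  -0.0490161   0.08550682]
```

```bash
sed -i 's/def toolR(lean,sgn=1/def toolR(lean,sgn=-1/' mv.py; python3 - <<'E'
from mv import *
L=np.radians(37)
rows(tcp([-.02,-.069,.0895],L,.11),toolR(L))
E
```

```text
t 0.1 pos [ 0.146  -0.6071  0.2357] row [-0.8449  0.1267 -0.9572] [0.0343 0.1005 0.2037] F [-0.23 -0.09 -0.02] q [-1.51  0.53  1.43 -0.    1.18 -0.18] grip 0.0866
```

```bash
python3 -m crank '[[-0.845,0.03,-0.957,0.034,0.1,0.204,1],[-0.845,0.03,-0.957,0.034,0.1,0.204,1],[-0.845,0.03,-0.957,0.034,0.1,0.204,1],[-0.845,0.03,-0.957,0.034,0.1,0.204,1],[-0.845,0.03,-0.957,0.034,0.1,0.204,1],[-0.845,0.03,-0.957,0.034,0.1,0.204,1],[-0.845,0.03,-0.957,0.034,0.1,0.204,1],[-0.845,0.03,-0.957,0.034,0.1,0.204,1],[-0.845,0.03,-0.957,0.034,0.1,0.204,1],[-0.845,0.03,-0.957,0.034,0.1,0.204,1]]'
python3 - <<'E'
from mv import *
L=np.radians(37)
rows(tcp([-.02,-.069,.0895],L,.11),toolR(L))
E
```

```text
time: 1.35
position: [0.4378, -0.0582, 0.2221]
tool_rot: [-0.255, -0.659, 0.681, -0.194]
ft_force: [1.3, -1.5, 1.6]
grip_width: 0.087
t 1.35 pos [ 0.4378 -0.0582  0.2221] row [ 0.0498  0.0846 -0.0319] [-0.0004  0.0005 -0.0005] F [ 1.34 -1.53  1.63] q [-0.59  0.23  2.36  1.67  0.29 -0.51] grip 0.087
```

```bash
python3 -m crank '[[0.02,0.02,-0.01,0,0,0,1],[0.05,0.04,-0.032,0,0,0,1],[0.05,0.06,-0.032,0,0,0,1],[0.05,0.085,-0.032,0,0,0,1],[0.05,0.085,-0.032,0,0,0,1],[0.05,0.085,-0.032,0,0,0,1]]'
python3 - <<'E'
from mv import *
L=np.radians(37)
rows(tcp([-.02,-.069,.0895],L,.11),toolR(L))
rows(tcp([-.02,-.069,.0895],L,.0),toolR(L))
cv2.imwrite("pics/side1.png",vision.camera("side"));cv2.imwrite("pics/top1.png",vision.camera("top"))
E
```

```text
time: 2.1
position: [0.4442, -0.0442, 0.1731]
tool_rot: [-0.255, -0.659, 0.681, -0.195]
ft_force: [0.7, 0.2, -0.6]
grip_width: 0.0869
t 2.1 pos [ 0.4442 -0.0442  0.1731] row [-0.0013  0.0004 -0.0027] [-0.0001  0.0008 -0.0004] F [ 0.72  0.25 -0.61] q [-0.53  0.41  2.42  2.4   0.38 -1.22] grip 0.0869
t 2.1 pos [ 0.4442 -0.0442  0.1731] row [-0.001   0.2204 -0.0028] [-0.0001  0.0008 -0.0004] F [ 0.72  0.25 -0.61] q [-0.53  0.41  2.42  2.4   0.38 -1.22] grip 0.0869
```

View pics/side1.png

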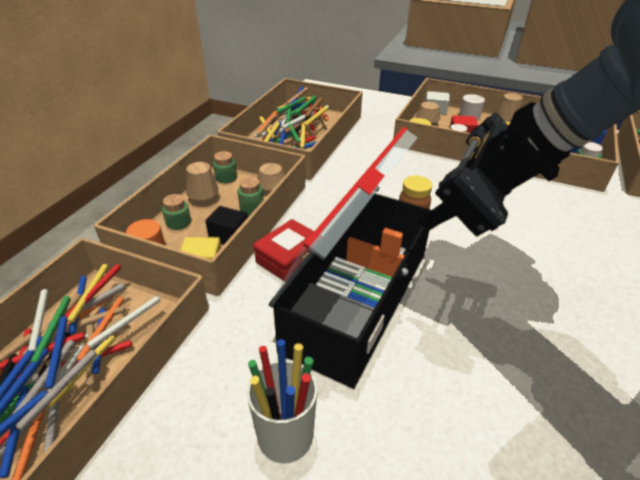

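View pics/top1.png

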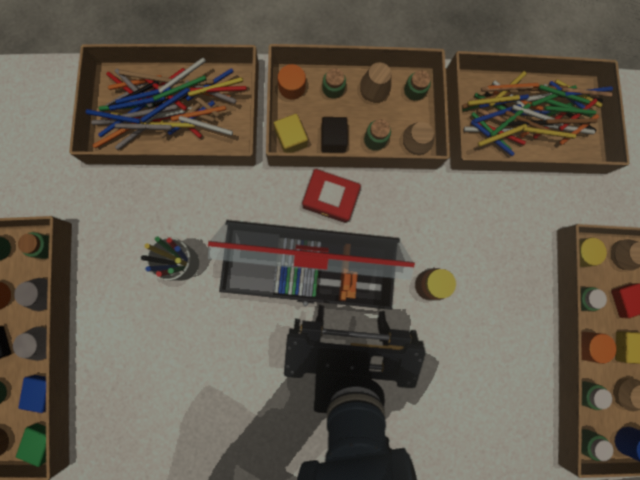

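```bash
python3 -m crank '[[0,0.04,-0.003,0,0,0,1],[0,0.08,-0.003,0,0,0,1],[0,0.12,-0.003,0,0,0,1],[0,0.15,-0.003,0,0,0,1],[0,0.15,-0.003,0,0,0,1]]'
python3 - <<'E'
from mv import *
L=np.radians(37)
rows(tcp([-.02,-.069,.0895],L,.0),toolR(L))
cv2.imwrite("pics/side2.png",vision.camera("side"));cv2.imwrite("pics/top2.png",vision.camera("top"))
E
python3 ov.py top2 -.065 -.021 t2; python3 ov.py side2 -.065 -.021 s2
```

```text
time: 2.82
position: [0.49, -0.0472, 0.113]
tool_rot: [-0.255, -0.659, 0.68, -0.195]
ft_force: [0.3, -0.0, 0.5]
grip_width: 0.0869
t 2.83 pos [ 0.49   -0.0472  0.113 ] row [-0.0003  0.069  -0.0003] [-0.0001  0.0007 -0.0005] F [ 0.31 -0.05  0.45] q [-0.46  0.63  2.35  2.67  0.5  -1.45] grip 0.0869
```

View pics/t2.png

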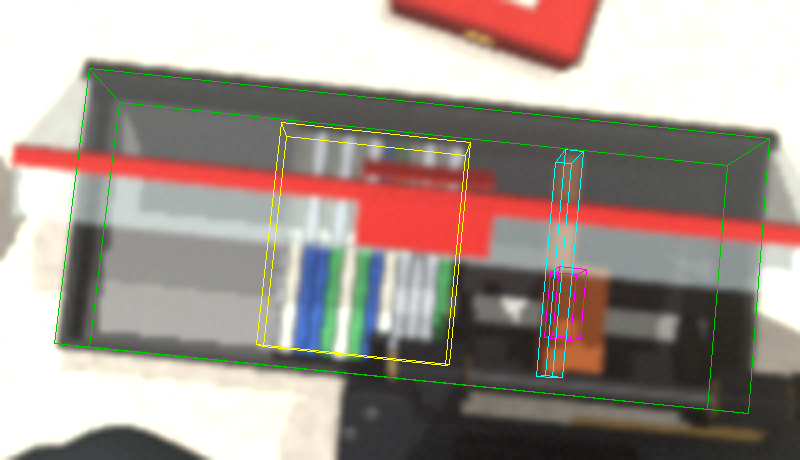

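View pics/s2.png

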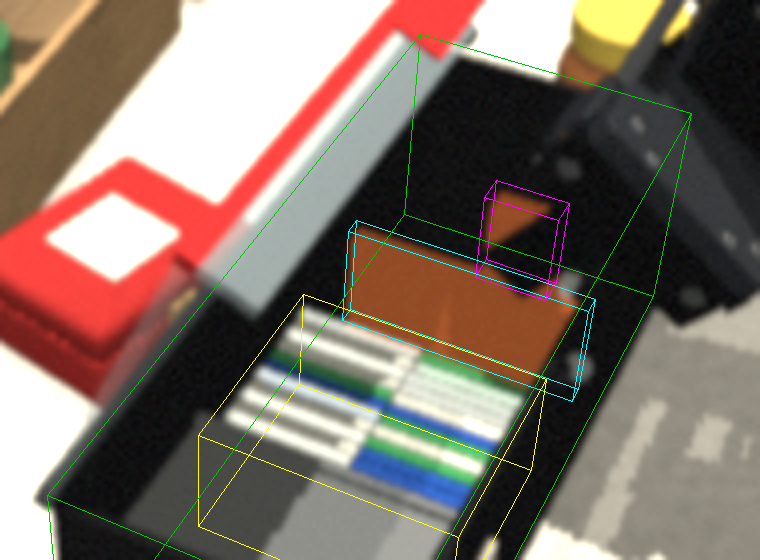

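```bash
python3 -m crank '[[0,0.03,0,0,0,0,1],[0,0.06,0,0,0,0,1],[0,0.069,0,0,0,0,1],[0,0.069,0,0,0,0,1]]'
python3 - <<'E'
from mv import *
L=np.radians(37)
rows(tcp([-.02,-.069,.0895],L,.0),toolR(L))
cv2.imwrite("pics/side3.png",vision.camera("side"));cv2.imwrite("pics/top3.png",vision.camera("top"))
E
python3 ov.py top3 -.065 -.021 t3; python3 ov.py side3 -.065 -.021 s3
```

```text
time: 3.42
position: [0.5104, -0.0488, 0.0851]
tool_rot: [-0.254, -0.659, 0.68, -0.194]
ft_force: [-0.3, 0.9, -0.7]
grip_width: 0.0869
t 3.42 pos [ 0.5104 -0.0488  0.0851] row [-0.0013 -0.0001  0.0004] [-0.      0.0008 -0.0003] F [-0.27  0.88 -0.7 ] q [-0.43  0.71  2.31  2.73  0.53 -1.49] grip 0.0869
```

View pics/t3.png

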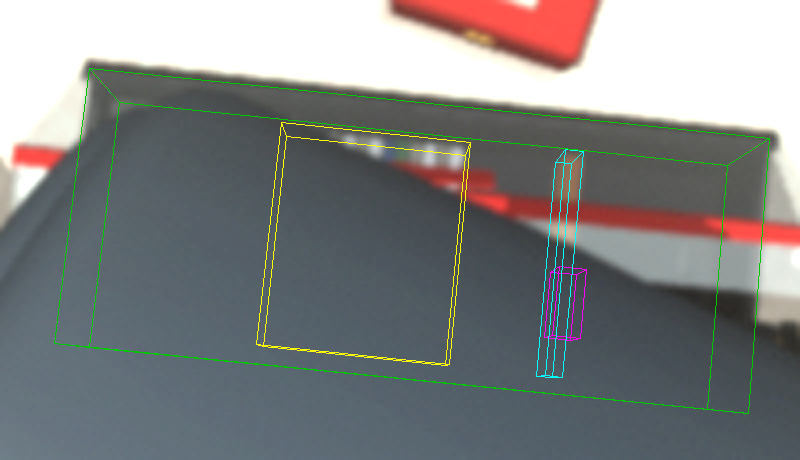

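View pics/s3.png

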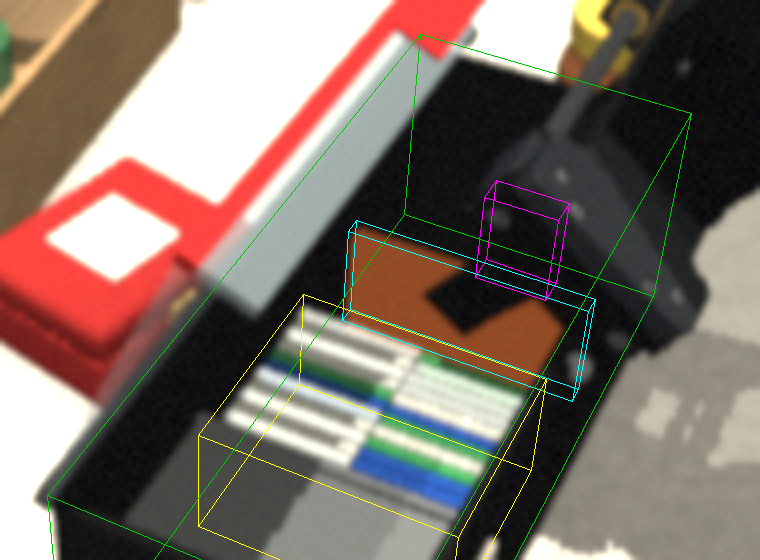

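```bash
python3 -m crank '[[0,0,0,0,0,0,-1],[0,0,0,0,0,0,-1],[0,0,0,0,0,0,-1],[0,0,0,0,0,0,-1],[0,0,0,0,0,0,-1],[0,0,0,0,0,0,-1],[0,0,0,0,0,0,-1],[0,0,0,0,0,0,-1]]' 20
python3 - <<'E'
from mv import *
L=np.radians(37)
rows(tcp([-.02,-.069,.0895],L,.0),toolR(L))
cv2.imwrite("pics/side4.png",vision.camera("side"))
E
python3 ov.py side4 -.065 -.021 s4
```

```text
time: 4.53
position: [0.5103, -0.0487, 0.0857]
tool_rot: [-0.255, -0.659, 0.68, -0.195]
ft_force: [0.8, 2.2, -1.4]
grip_width: 0.015
t 4.53 pos [ 0.5103 -0.0487  0.0857] row [-0.0007  0.0009  0.0004] [-0.      0.0009 -0.0005] F [ 0.76  2.17 -1.36] q [-0.43  0.71  2.31  2.73  0.53 -1.49] grip 0.015
```

View pics/s4.png

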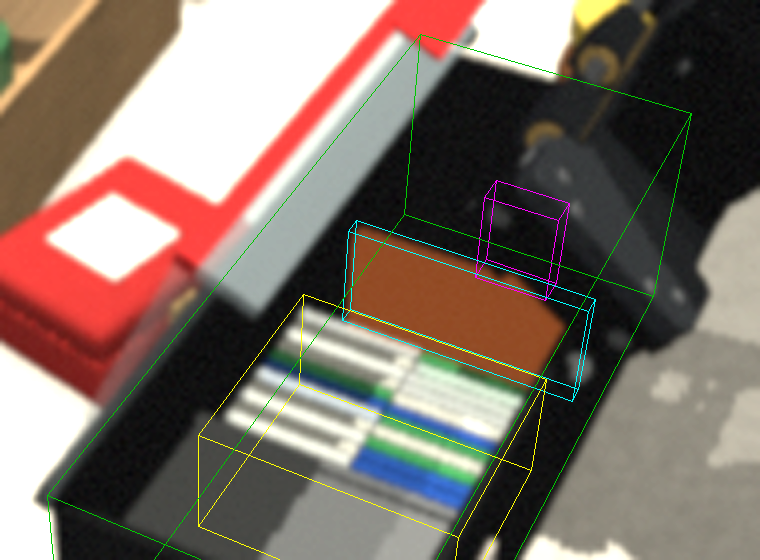

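```bash
python3 -m crank '[[0,0,0,0,0,0,-1],[0,0,0,0,0,0,-1],[0,0,0,0,0,0,-1]]' 25
python3 - <<'E'
from mv import *
L=np.radians(37)
rows(tcp([-.02,-.069,.0895],L,.0),toolR(L))
o=robot.get_obs();print(box(o["position"]),o["moment"])
E
```

```text
time: 4.95
position: [0.5103, -0.0487, 0.0857]
tool_rot: [-0.255, -0.659, 0.68, -0.195]
ft_force: [0.6, 1.8, -0.0]
grip_width: 0.0114
t 4.95 pos [ 0.5103 -0.0487  0.0857] row [-0.0007  0.0009  0.0005] [-0.0001  0.0009 -0.0005] F [ 0.58  1.78 -0.02] q [-0.43  0.71  2.31  2.73  0.53 -1.49] grip 0.0114
[-0.01753021 -0.06875011  0.08567807] [0.50053592 0.27999678 0.17606934]
```

```bash
python3 -m crank '[[0,0,-0.008,0,0,0,-1],[0,0,-0.016,0,0,0,-1],[0,0,-0.024,0,0,0,-1],[0,0,-0.032,0,0,0,-1],[0,0,-0.04,0,0,0,-1],[0,0,-0.048,0,0,0,-1],[0,0,-0.056,0,0,0,-1],[0,0,-0.062,0,0,0,-1]]'
cat > st.py <<'E'
from mv import *
o=robot.get_obs();c,s=np.cos(b[2]),np.sin(b[2]);F=o["ft_force"];M=o["moment"]
print("t",round(o["time"],2),"box mm",np.round(box(o["position"])*1e3,2),"Fbox",np.round([c*F[0]+s*F[1],-s*F[0]+c*F[1],F[2]],2),"M",np.round(M,2),"grip",round(o["grip_width"]*1e3,2),"q",np.round(o["q"],2))
E
python3 st.py
```

```text
time: 5.95
position: [0.5132, -0.0177, 0.0857]
tool_rot: [-0.255, -0.659, 0.68, -0.195]
ft_force: [-0.5, -2.4, 0.8]
grip_width: 0.0117
t 5.95 box mm [-17.48 -37.64  85.7 ] Fbox [-0.29 -2.47  0.81] M [-0.28  0.4  -0.33] grip 11.74 q [-0.34  0.71  2.31  2.84  0.52 -1.51]
```

```bash
python3 -m crank '[[0,0,-0.004,0,0,0,-1],[0,0,-0.008,0,0,0,-1],[0,0,-0.012,0,0,0,-1],[0,0,-0.016,0,0,0,-1],[0,0,-0.02,0,0,0,-1],[0,0,-0.024,0,0,0,-1],[0,0,-0.028,0,0,0,-1],[0,0,-0.032,0,0,0,-1],[0,0,-0.036,0,0,0,-1],[0,0,-0.04,0,0,0,-1]]'
python3 st.py
python3 -m crank '[[0,0,0,0,0,0,-1]]' >/dev/null;python3 st.py
```

```text
time: 7.2
position: [0.515, 0.0018, 0.0857]
tool_rot: [-0.255, -0.659, 0.681, -0.194]
ft_force: [-0.6, -3.5, 1.6]
grip_width: 0.0117
t 7.2 box mm [-17.49 -18.03  85.67] Fbox [-0.29 -3.59  1.58] M [-0.54  0.21 -0.45] grip 11.67 q [-0.28  0.71  2.3   2.91  0.51 -1.52]
t 7.33 box mm [-17.5  -17.82  85.69] Fbox [-1.12 -2.62  1.82] M [-0.31  0.26 -0.34] grip 11.98 q [-0.28  0.71  2.3   2.91  0.51 -1.52]
```

```bash
python3 -m crank '[[0,0,-0.002,0,0,0,-1],[0,0,-0.004,0,0,0,-1],[0,0,-0.006,0,0,0,-1],[0,0,-0.008,0,0,0,-1]]'>/dev/null
python3 st.py
python3 - <<'E'
from mv import *
cv2.imwrite("pics/side5.png",vision.camera("side"))
E
python3 ov.py side5 -.0095 -.0095 s5
```

```text
t 7.83 box mm [-17.49 -13.94  85.68] Fbox [ 0.9  -4.4   2.03] M [-0.54  0.2  -0.44] grip 11.97 q [-0.27  0.71  2.3   2.93  0.51 -1.53]
```

View pics/s5.png

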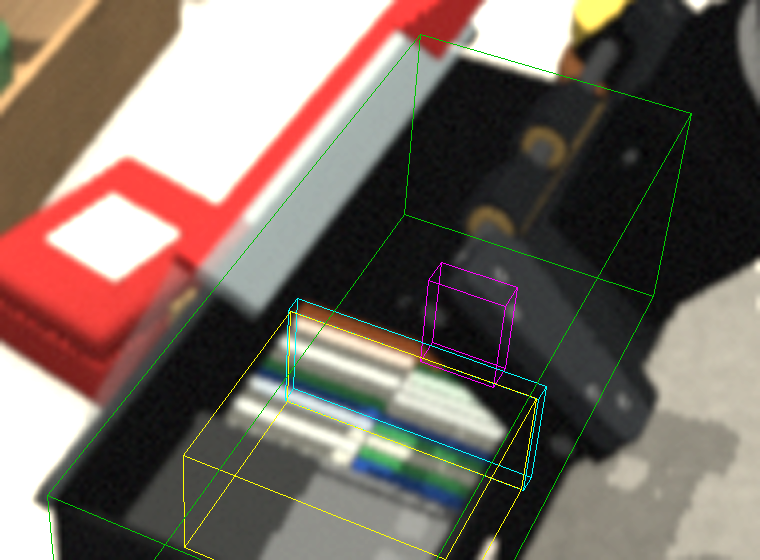

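```bash
python3 -m crank '[[0,0,-0.002,0,0,0,-1],[0,0,-0.004,0,0,0,-1],[0,0,-0.006,0,0,0,-1],[0,0,-0.008,0,0,0,-1]]'>/dev/null
python3 st.py
```

```text
t 8.38 box mm [-17.48  -9.87  85.7 ] Fbox [-0.08 -3.96  3.86] M [-0.54  0.14 -0.39] grip 11.43 q [-0.25  0.71  2.3   2.94  0.51 -1.53]
```

```bash
python3 -m crank '[[0,0,-0.002,0,0,0,-1],[0,0,-0.004,0,0,0,-1],[0,0,-0.006,0,0,0,-1],[0,0,-0.008,0,0,0,-1]]'>/dev/null
python3 st.py
```

```text
t 8.88 box mm [-17.5   -5.87  85.66] Fbox [ 0.44 -4.71  2.08] M [-0.49  0.03 -0.45] grip 11.43 q [-0.24  0.71  2.29  2.96  0.51 -1.53]
```

```bash
python3 -m crank '[[0,0,-0.002,0,0,0,-1],[0,0,-0.004,0,0,0,-1],[0,0,-0.006,0,0,0,-1],[0,0,-0.008,0,0,0,-1]]'>/dev/null
python3 st.py
```

```text
t 9.38 box mm [-17.51  -1.86  85.66] Fbox [ 0.05 -4.16  3.58] M [-0.53  0.01 -0.44] grip 11.81 q [-0.23  0.7   2.29  2.97  0.5  -1.53]
```

```bash
python3 -m crank '[[0,0,-0.002,0,0,0,-1],[0,0,-0.004,0,0,0,-1],[0,0,-0.006,0,0,0,-1],[0,0,-0.008,0,0,0,-1]]'>/dev/null
python3 st.py
```

```text
t 9.88 box mm [-17.49   2.09  85.67] Fbox [ 0.89 -4.02  3.93] M [-0.58 -0.13 -0.42] grip 11.98 q [-0.22  0.7   2.29  2.98  0.5  -1.54]
```

```bash
python3 -m crank '[[0,0,-0.002,0,0,0,-1],[0,0,-0.004,0,0,0,-1],[0,0,-0.006,0,0,0,-1],[0,0,-0.008,0,0,0,-1]]'>/dev/null
python3 st.py
```

```text
t 10.38 box mm [-17.5    6.12  85.65] Fbox [ 0.96 -3.53  4.3 ] M [-0.54 -0.16 -0.41] grip 11.87 q [-0.21  0.7   2.29  3.    0.5  -1.54]
```

```bash
python3 -m crank '[[0,0,-0.002,0,0,0,-1],[0,0,-0.004,0,0,0,-1],[0,0,-0.006,0,0,0,-1],[0,0,-0.008,0,0,0,-1]]'>/dev/null
python3 st.py
```

```text
t 10.88 box mm [-17.52  10.13  85.65] Fbox [ 1.59 -4.53  4.57] M [-0.54 -0.24 -0.47] grip 11.84 q [-0.19  0.7   2.29  3.01  0.5  -1.54]
```

```bash
python3 -m crank '[[0,0,-0.002,0,0,0,-1],[0,0,-0.004,0,0,0,-1],[0,0,-0.006,0,0,0,-1],[0,0,-0.008,0,0,0,-1]]'>/dev/null
python3 st.py
```

```text
t 11.38 box mm [-17.52  14.11  85.62] Fbox [ 1.95 -3.68  5.04] M [-0.59 -0.27 -0.47] grip 11.66 q [-0.18  0.7   2.28  3.03  0.49 -1.55]
```

```bash
python3 -m crank '[[0,0,-0.002,0,0,0,-1],[0,0,-0.004,0,0,0,-1],[0,0,-0.006,0,0,0,-1],[0,0,-0.008,0,0,0,-1]]'>/dev/null
python3 st.py
```

```text
t 11.88 box mm [-17.48  18.12  85.65] Fbox [ 1.68 -4.18  5.15] M [-0.56 -0.25 -0.48] grip 11.74 q [-0.17  0.7   2.28  3.04  0.49 -1.55]
```

```bash
python3 -m crank '[[0,0,-0.002,0,0,0,-1],[0,0,-0.004,0,0,0,-1],[0,0,-0.006,0,0,0,-1],[0,0,-0.008,0,0,0,-1]]'>/dev/null
python3 st.py
```

```text
t 12.38 box mm [-17.51  22.12  85.64] Fbox [ 0.99 -3.72  4.51] M [-0.54 -0.29 -0.49] grip 11.94 q [-0.16  0.7   2.28  3.06  0.49 -1.55]
```

```bash
python3 -m crank '[[0,0,-0.002,0,0,0,-1],[0,0,-0.004,0,0,0,-1],[0,0,-0.006,0,0,0,-1],[0,0,-0.008,0,0,0,-1]]'>/dev/null
python3 st.py
```

```text
t 12.88 box mm [-17.5   26.12  85.66] Fbox [ 2.21 -4.04  5.49] M [-0.58 -0.27 -0.45] grip 11.62 q [-0.14  0.7   2.27  3.07  0.48 -1.56]
```

```bash
python3 -m crank '[[0,0,-0.002,0,0,0,-1],[0,0,-0.004,0,0,0,-1],[0,0,-0.006,0,0,0,-1]]'>/dev/null
python3 st.py; python3 - <<'E'
from mv import *
cv2.imwrite("pics/side6.png",vision.camera("side"))
E
python3 ov.py side6 .033 .033 s6
```

```text
t 13.25 box mm [-17.49  29.11  85.64] Fbox [ 1.19 -3.84  4.51] M [-0.59 -0.27 -0.47] grip 11.89 q [-0.14  0.7   2.27  3.09  0.48 -1.56]
```

View pics/s6.png

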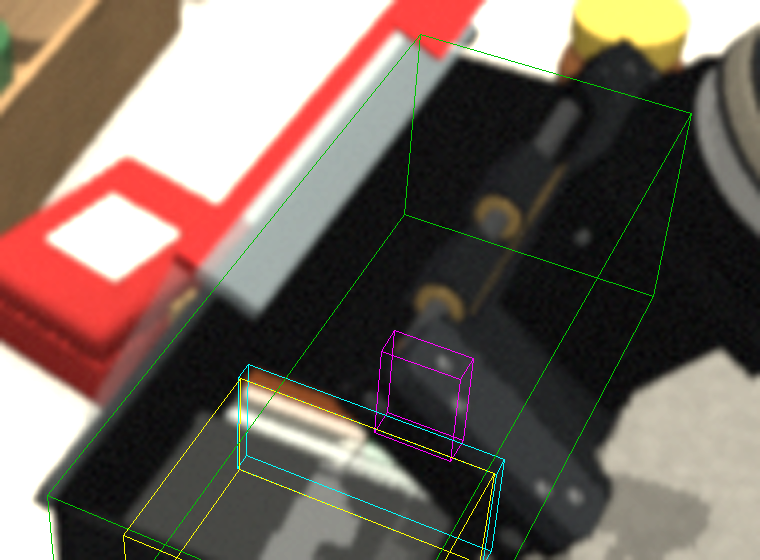

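Slider and row are moving together as expected, and the push is still at friction level. I'll carry on in small steps.

```bash
python3 -m crank '[[0,0,-0.002,0,0,0,-1],[0,0,-0.004,0,0,0,-1],[0,0,-0.006,0,0,0,-1]]'>/dev/null
python3 st.py
```

```text
t 13.68 box mm [-17.5   32.11  85.66] Fbox [ 1.97 -3.63  5.23] M [-0.59 -0.26 -0.42] grip 11.88 q [-0.13  0.7   2.27  3.1   0.48 -1.56]
```

```bash
python3 -m crank '[[0,0,-0.002,0,0,0,-1],[0,0,-0.004,0,0,0,-1]]'>/dev/null
python3 st.py
```

```text
t 13.93 box mm [-17.51  34.08  85.64] Fbox [ 2.23 -5.68  5.33] M [-0.62 -0.31 -0.54] grip 11.72 q [-0.12  0.7   2.27  3.1   0.48 -1.56]
```

```bash
python3 -m crank '[[0,0,-0.001,0,0,0,-1],[0,0,-0.002,0,0,0,-1]]'>/dev/null
python3 st.py
```

```text
t 14.18 box mm [-17.51  34.75  85.64] Fbox [ 1.74 -6.63  5.26] M [-0.91 -0.28 -0.71] grip 11.58 q [-0.12  0.7   2.27  3.11  0.48 -1.56]
```

```bash
python3 -m crank '[[0,0,-0.001,0,0,0,-1],[0,0,-0.002,0,0,0,-1]]'>/dev/null
python3 st.py
```

```text
t 14.43 box mm [-17.48  35.39  85.66] Fbox [ 1.48 -9.36  5.23] M [-1.12 -0.26 -0.82] grip 12.0 q [-0.12  0.7   2.27  3.11  0.48 -1.57]
```

```bash
python3 -m crank '[[0,0,-0.001,0,0,0,-1],[0,0,-0.002,0,0,0,-1]]'>/dev/null
python3 st.py;python3 -m crank '[[0,0,0,0,0,0,-1]]'>/dev/null
python3 st.py
```

```text
t 14.68 box mm [-17.51  36.07  85.64] Fbox [  1.25 -10.97   5.5 ] M [-1.48 -0.25 -0.99] grip 11.94 q [-0.11  0.7   2.27  3.12  0.47 -1.57]
t 14.8 box mm [-17.51  36.07  85.65] Fbox [ 0.87 -9.92  6.1 ] M [-1.33 -0.2  -0.92] grip 11.79 q [-0.11  0.7   2.27  3.12  0.47 -1.57]
```

```bash
python3 -m crank '[[0,0,0.003,0,0,0,-1],[0,0,0.006,0,0,0,-1],[0,0,0.01,0,0,0,-1],[0,0,0.015,0,0,0,-1],[0,0,0.02,0,0,0,-1],[0,0,0.021,0,0,0,-1],[0,0,0.021,0,0,0,-1]]'>/dev/null
python3 st.py
```

```text
t 15.68 box mm [-17.53  26.65  85.64] Fbox [2.82 2.78 5.25] M [ 0.27 -0.5   0.14] grip 11.45 q [-0.14  0.7   2.27  3.08  0.48 -1.56]
```

```bash
python3 -m crank '[[0,0,0.003,0,0,0,-1],[0,0,0.004,0,0,0,-1],[0,0,0.004,0,0,0,-1]]'>/dev/null
python3 st.py
```

```text
t 16.05 box mm [-17.57  24.63  85.61] Fbox [1.8  2.   5.37] M [ 0.37 -0.52  0.17] grip 11.95 q [-0.15  0.7   2.28  3.07  0.49 -1.55]
```

```bash
python3 -m crank '[[0,0,0,0,0,0,-0.35],[0,0,0,0,0,0,-0.35],[0,0,0,0,0,0,-0.35],[0,0,0,0,0,0,-0.35],[0,-0.03,0,0,0,0,-0.35],[0,-0.07,0,0,0,0,-0.35],[0,-0.13,0,0,0,0,-0.35],[0,-0.18,0,0,0,0,-0.35],[0,-0.2,0,0,0,0,-0.35]]'>/dev/null
python3 st.py; python3 - <<'E'
from mv import *
cv2.imwrite("pics/side7.png",vision.camera("side"));cv2.imwrite("pics/top7.png",vision.camera("top"))
E
python3 ov.py side7 .0286 .0386 s7;python3 ov.py top7 .0286 .0386 t7
```

```text
t 17.18 box mm [-79.58  24.76 166.61] Fbox [ 0.19  0.76 -0.33] M [0.12 0.32 0.03] grip 28.44 q [-0.16  0.44  2.38  3.01  0.32 -1.5 ]
```

View pics/s7.png

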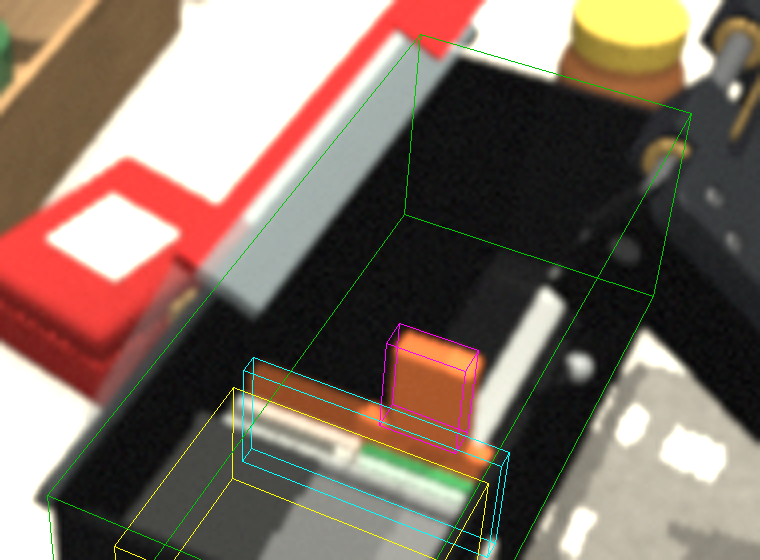

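View pics/t7.png

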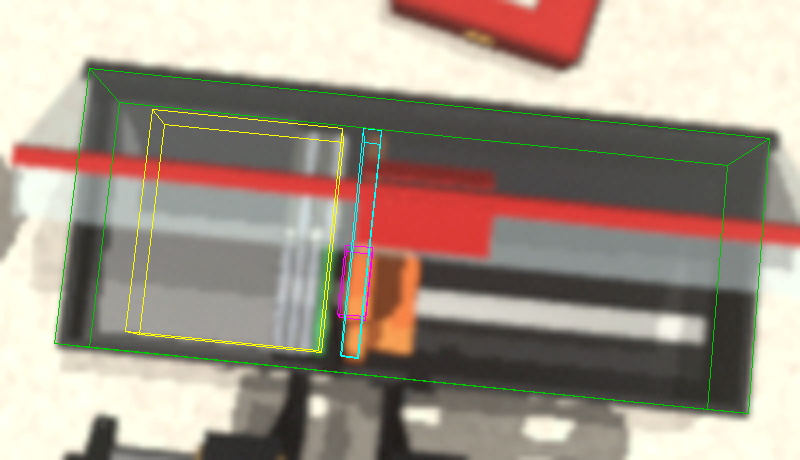

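View pics/top7.png

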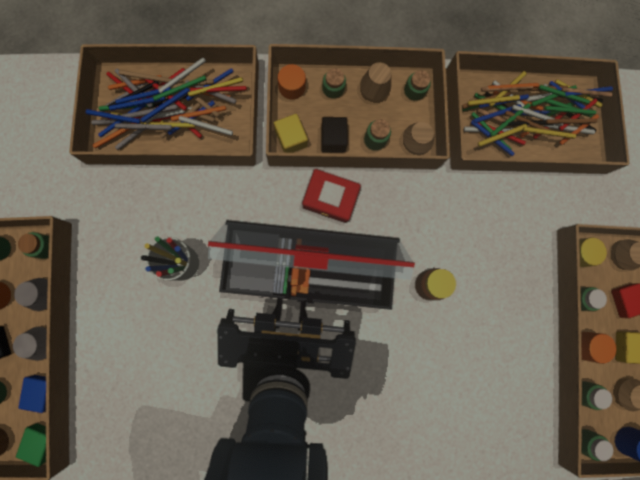

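```bash
python3 - <<'E'
from mv import *
rows(b2w(b,[-.06,.0,.30])[0],toolR(0))
rows(b2w(b,[.045,.0,.29])[0],toolR(0))
E
```

```text
t 17.27 pos [0.4581 0.0499 0.1664] row [-0.1909 -0.1905  0.05  ] [-0.0004  0.0008 -0.2066] F [-0.24  0.44 -0.19] q [-0.16  0.44  2.37  3.01  0.32 -1.5 ] grip 0.0285
t 17.27 pos [0.4581 0.0499 0.1664] row [-0.3462 -0.0476  0.0503] [-0.0004  0.0008 -0.2066] F [-0.24  0.44 -0.19] q [-0.16  0.44  2.37  3.01  0.32 -1.5 ] grip 0.0285
```

```bash
python3 -m crank '[[-0.06,-0.08,0.01,0,0,0,-1],[-0.13,-0.16,0.03,0,0,-0.03,-1],[-0.191,-0.19,0.05,0,0,-0.08,-1],[-0.191,-0.19,0.05,0,0,-0.14,-1],[-0.191,-0.19,0.05,0,0,-0.207,-1],[-0.191,-0.19,0.05,0,0,-0.207,-1],[-0.191,-0.19,0.05,0,0,-0.207,-1],[-0.191,-0.19,0.05,0,0,-0.207,-1],[-0.191,-0.19,0.05,0,0,-0.207,-1]]'
python3 - <<'E'
from mv import *
rows(b2w(b,[-.06,.0,.30])[0],toolR(0))
rows(b2w(b,[.045,.0,.29])[0],toolR(0))
E
```

```text
time: 18.4
position: [0.4813, 0.0377, 0.2957]
tool_rot: [0.162, 0.749, -0.621, 0.162]
ft_force: [1.9, 1.1, -0.6]
grip_width: 0.0006
t 18.4 pos [0.4813 0.0377 0.2957] row [ 0.0074 -0.0186  0.0256] [ 0.0649  0.0287 -0.1447] F [ 1.95  1.11 -0.62] q [-0.36  0.11  2.03  0.53  0.69  0.85] grip 0.0006
t 18.4 pos [0.4813 0.0377 0.2957] row [-0.1716  0.0886  0.0568] [ 0.0649  0.0287 -0.1447] F [ 1.95  1.11 -0.62] q [-0.36  0.11  2.03  0.53  0.69  0.85] grip 0.0006
```

Still unwinding the wrist, so I'll finish the rotation here.

```bash
python3 -m crank '[[0.007,-0.019,0.026,0.065,0.029,-0.145,-1],[0.007,-0.019,0.026,0.065,0.029,-0.145,-1],[0.007,-0.019,0.026,0.065,0.029,-0.145,-1],[0.007,-0.019,0.026,0.065,0.029,-0.145,-1],[0.007,-0.019,0.026,0.065,0.029,-0.145,-1],[0.007,-0.019,0.026,0.065,0.029,-0.145,-1]]'
python3 - <<'E'
from mv import *
rows(b2w(b,[-.06,.0,.30])[0],toolR(0))
rows(b2w(b,[.055,.0,.29])[0],toolR(0))
E
```

```text
time: 19.15
position: [0.4742, 0.0243, 0.3005]
tool_rot: [0.034, 0.707, -0.706, -0.031]
ft_force: [0.5, -1.0, 0.5]
grip_width: 0.0002
t 19.15 pos [0.4742 0.0243 0.3005] row [-0.0004  0.0009  0.0012] [ 0.0006  0.     -0.0016] F [ 0.51 -1.    0.52] q [-0.19  0.24  1.72  0.    1.18  1.48] grip 0.0002
t 19.15 pos [0.4742 0.0243 0.3005] row [-0.2303  0.0221  0.0012] [ 0.0006  0.     -0.0016] F [ 0.51 -1.    0.52] q [-0.19  0.24  1.72  0.    1.18  1.48] grip 0.0002
```

```bash
python3 -m crank '[[-0.08,0,0,0,0,0,-1],[-0.16,0,0,0,0,0,-1],[-0.23,0,0,0,0,0,-1],[-0.23,0,0,0,0,0,-1],[-0.23,0,0,0,0,0,-1]]'
cat > lp.py <<'E'
from mv import *
import sys
o=robot.get_obs();x,y,z=box(o["position"]);print("box",np.round([x,y,z],4),"F",np.round(o["ft_force"],1))
# contact corner of fingertip
for t in map(float,sys.argv[1:]):
    c=np.array(lidpt(t,.121,0,.005));T=c+[.0095,0,.014]
    print(t,np.round(T,4),"row x,y,z",np.round([-(T[0]-x)/.5,-(T[2]-z)/.5,-(T[1]-y)/.5],4))
E
python3 lp.py 1.2 1.137 1.1 1.0 .9 .8 .7
```

```text
time: 19.77
position: [0.5886, 0.0137, 0.3013]
tool_rot: [0.034, 0.707, -0.706, -0.031]
ft_force: [-0.6, -0.2, -0.3]
grip_width: 0.0007
box [0.0547 0.0006 0.3013] F [-0.6 -0.2 -0.3]
1.2 [0.0303 0.     0.2291] row x,y,z [0.0487 0.1445 0.0011]
1.137 [0.0232 0.     0.2264] row x,y,z [0.063  0.1499 0.0011]
1.1 [0.0191 0.     0.2246] row x,y,z [0.0712 0.1534 0.0011]
1.0 [0.0083 0.     0.219 ] row x,y,z [0.0927 0.1646 0.0011]
0.9 [-0.0018  0.      0.2124] row x,y,z [0.113  0.1779 0.0011]
0.8 [-0.0112  0.      0.2048] row x,y,z [0.1318 0.1931 0.0011]
0.7 [-0.0198  0.      0.1963] row x,y,z [0.149  0.2101 0.0011]
```

```bash
python3 -m crank '[[0,0.07,0,0,0,0,-1],[0,0.145,0,0,0,0,-1],[0.03,0.148,0,0,0,0,-1],[0.04,0.148,0,0,0,0,-1]]'
python3 - <<'E'
from mv import *
cv2.imwrite("pics/side8.png",vision.camera("side"))
E
python3 lp.py 1.2 1.137 1.1 1.0 .9 .8 .7
```

```text
time: 20.27
position: [0.5683, 0.016, 0.2273]
tool_rot: [0.034, 0.707, -0.706, -0.031]
ft_force: [-0.3, 0.3, 0.1]
grip_width: 0.0003
box [0.0347 0.001  0.2279] F [-0.5  0.1 -0.2]
1.2 [0.0303 0.     0.2291] row x,y,z [ 0.0087 -0.0023  0.0021]
1.137 [0.0232 0.     0.2264] row x,y,z [0.023  0.0031 0.0021]
1.1 [0.0191 0.     0.2246] row x,y,z [0.0312 0.0067 0.0021]
1.0 [0.0083 0.     0.219 ] row x,y,z [0.0527 0.0178 0.0021]
0.9 [-0.0018  0.      0.2124] row x,y,z [0.0729 0.0311 0.0021]
0.8 [-0.0112  0.      0.2048] row x,y,z [0.0918 0.0463 0.0021]
0.7 [-0.0198  0.      0.1963] row x,y,z [0.109  0.0633 0.0021]
```

View pics/side8.png

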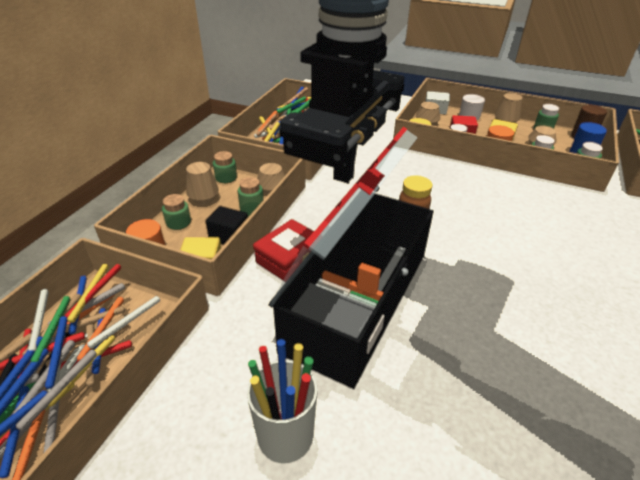

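```bash
python3 -m crank '[[0.012,0,0,0,0,0,-1],[0.023,0.003,0,0,0,0,-1],[0.031,0.007,0,0,0,0,-1],[0.042,0.012,0,0,0,0,-1],[0.053,0.018,0,0,0,0,-1]]'
python3 st.py; python3 lp.py 1.0 .9 .8 .7 .6 .5 .4
```

```text
time: 20.95
position: [0.5442, 0.0181, 0.2183]
tool_rot: [0.035, 0.707, -0.706, -0.03]
ft_force: [0.5, 0.3, 1.0]
grip_width: 0.0006
t 20.95 box mm [ 10.05   0.9  218.32] Fbox [0.47 0.35 1.04] M [-0.02 -0.1  -0.01] grip 0.58 q [-0.17  0.44  1.66  0.    1.03  1.49]
box [0.0101 0.0009 0.2183] F [0.5 0.3 1. ]
1.0 [0.0083 0.     0.219 ] row x,y,z [ 0.0034 -0.0014  0.0018]
0.9 [-0.0018  0.      0.2124] row x,y,z [0.0237 0.0119 0.0018]
0.8 [-0.0112  0.      0.2048] row x,y,z [0.0425 0.0271 0.0018]
0.7 [-0.0198  0.      0.1963] row x,y,z [0.0598 0.0441 0.0018]
0.6 [-0.0275  0.      0.1869] row x,y,z [0.0752 0.0627 0.0018]
0.5 [-0.0343  0.      0.1769] row x,y,z [0.0887 0.0828 0.0018]
0.4 [-0.04    0.      0.1662] row x,y,z [0.1001 0.1042 0.0018]
```

```bash
python3 -m crank '[[0.012,0.006,0,0,0,0,-1],[0.024,0.012,0,0,0,0,-1],[0.033,0.019,0,0,0,0,-1],[0.043,0.027,0,0,0,0,-1]]'
python3 st.py; python3 lp.py .8 .7 .6 .5 .4; python3 - <<'E'
from mv import *
cv2.imwrite("pics/side9.png",vision.camera("side")[80:400,220:480])
E
```

```text
time: 21.45
position: [0.5227, 0.0201, 0.2045]
tool_rot: [0.035, 0.707, -0.706, -0.03]
ft_force: [1.1, 0.3, 0.2]
grip_width: 0.0001
t 21.45 box mm [-11.52   0.92 204.5 ] Fbox [1.02 0.39 0.17] M [ 0.   -0.1   0.06] grip 0.14 q [-0.18  0.43  1.73  0.    0.98  1.49]
box [-0.0115  0.0009  0.2045] F [1.1 0.3 0.2]
0.8 [-0.0112  0.      0.2048] row x,y,z [-0.0006 -0.0006  0.0018]
0.7 [-0.0198  0.      0.1963] row x,y,z [0.0166 0.0165 0.0018]
0.6 [-0.0275  0.      0.1869] row x,y,z [0.032  0.0351 0.0018]
0.5 [-0.0343  0.      0.1769] row x,y,z [0.0455 0.0552 0.0018]
0.4 [-0.04    0.      0.1662] row x,y,z [0.057  0.0766 0.0018]
```

View pics/side9.png

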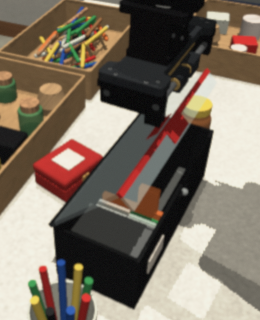

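The lid is following the fingertip, with only about 1 N of resistance. I'll continue along the arc.

```bash
python3 -m crank '[[0.009,0.008,0,0,0,0,-1],[0.017,0.017,0,0,0,0,-1],[0.024,0.026,0,0,0,0,-1],[0.032,0.035,0,0,0,0,-1],[0.039,0.045,0,0,0,0,-1],[0.046,0.055,0,0,0,0,-1],[0.052,0.066,0,0,0,0,-1],[0.057,0.077,0,0,0,0,-1]]'
python3 st.py; python3 lp.py .4 .35 .3 .25 .2 .15 .12 0.1 .08 .05 0 
```

```text
time: 22.5
position: [0.4945, 0.0227, 0.1657]
tool_rot: [0.034, 0.707, -0.706, -0.03]
ft_force: [-0.6, 1.3, 0.4]
grip_width: 0.0003
t 22.5 box mm [-39.83   0.93 165.67] Fbox [-0.72  1.23  0.4 ] M [0.05 0.01 0.04] grip 0.34 q [-0.18  0.46  1.83  0.    0.85  1.48]
box [-0.0398  0.0009  0.1657] F [-0.6  1.3  0.4]
0.4 [-0.04    0.      0.1662] row x,y,z [ 0.0003 -0.0011  0.0019]
0.35 [-0.0424  0.      0.1607] row x,y,z [0.0052 0.01   0.0019]
0.3 [-0.0446  0.      0.155 ] row x,y,z [0.0096 0.0213 0.0019]
0.25 [-0.0465  0.      0.1493] row x,y,z [0.0133 0.0328 0.0019]
0.2 [-0.0481  0.      0.1434] row x,y,z [0.0165 0.0445 0.0019]
0.15 [-0.0494  0.      0.1375] row x,y,z [0.0191 0.0563 0.0019]
0.12 [-0.05    0.      0.1339] row x,y,z [0.0204 0.0634 0.0019]
0.1 [-0.0504  0.      0.1316] row x,y,z [0.0211 0.0682 0.0019]
0.08 [-0.0507  0.      0.1292] row x,y,z [0.0218 0.073  0.0019]
0.05 [-0.0511  0.      0.1255] row x,y,z [0.0225 0.0803 0.0019]
0.0 [-0.0515  0.      0.1195] row x,y,z [0.0233 0.0923 0.0019]
```

```bash
python3 -m crank '[[0.005,0.01,0,0,0,0,-1],[0.01,0.021,0,0,0,0,-1],[0.013,0.033,0,0,0,0,-1],[0.0165,0.0445,0,0,0,0,-1],[0.019,0.056,0,0,0,0,-1],[0.0205,0.063,0,0,0,0,-1]]'
python3 st.py; python3 lp.py .1 .08 .05 0 ;python3 - <<'E'
from mv import *
cv2.imwrite("pics/side10.png",cv2.resize(vision.camera("side")[120:400,220:480],None,fx=2,fy=2))
E
```

```text
time: 23.25
position: [0.4847, 0.0237, 0.1341]
tool_rot: [0.034, 0.707, -0.706, -0.03]
ft_force: [-0.4, -0.6, 0.9]
grip_width: 0.0002
t 23.25 box mm [-49.66   0.98 134.1 ] Fbox [-0.33 -0.6   0.92] M [ 0.06  0.03 -0.03] grip 0.24 q [-0.18  0.51  1.88  0.    0.75  1.48]
box [-0.0497  0.001   0.1341] F [-0.4 -0.6  0.9]
0.1 [-0.0504  0.      0.1316] row x,y,z [0.0015 0.0051 0.002 ]
0.08 [-0.0507  0.      0.1292] row x,y,z [0.0021 0.0099 0.002 ]
0.05 [-0.0511  0.      0.1255] row x,y,z [0.0029 0.0171 0.002 ]
0.0 [-0.0515  0.      0.1195] row x,y,z [0.0037 0.0292 0.002 ]
```

View pics/side10.png

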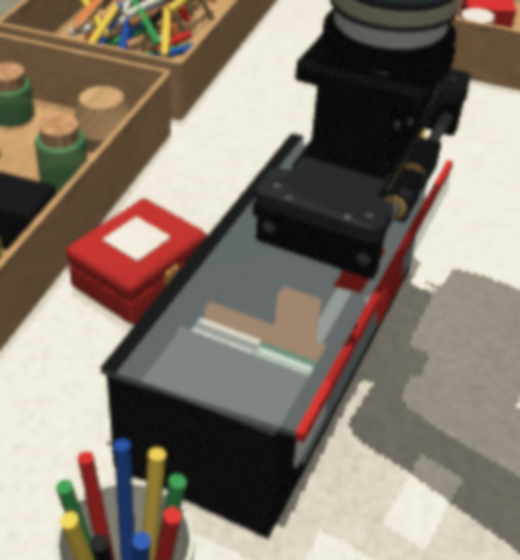

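```bash
python3 -m crank '[[0.001,0.004,0,0,0,0,-1],[0.002,0.008,0,0,0,0,-1],[0.003,0.012,0,0,0,0,-1]]'
python3 st.py
```

```text
time: 23.68
position: [0.484, 0.0237, 0.1294]
tool_rot: [0.035, 0.707, -0.706, -0.03]
ft_force: [-1.1, -0.7, 10.6]
grip_width: 0.0002
t 23.68 box mm [-50.37   0.98 129.39] Fbox [-1.04 -0.75 10.62] M [0.1  0.28 0.04] grip 0.2 q [-0.18  0.51  1.89  0.    0.74  1.48]
```

```bash
python3 -m crank '[[0,0.004,0,0,0,0,-1],[0.001,0.008,0,0,0,0,-1],[0.001,0.012,0,0,0,0,-1]]'>/dev/null
python3 st.py
```

```text
t 24.05 box mm [-51.04   0.97 123.1 ] Fbox [-0.55  0.29  2.48] M [ 0.03  0.13 -0.07] grip 0.49 q [-0.18  0.52  1.89  0.    0.72  1.48]
```

```bash
python3 -m crank '[[0,0.003,0,0,0,0,-1],[0,0.006,0,0,0,0,-1],[0,0.008,0,0,0,0,-1],[0,0.009,0,0,0,0,-1]]'>/dev/null
python3 st.py
```

```text
t 24.55 box mm [-51.16   0.96 119.66] Fbox [-3.56  0.32 21.24] M [ 0.12  0.72 -0.08] grip 0.27 q [-0.18  0.53  1.89  0.    0.71  1.48]
```

```bash
python3 -m crank '[[0,-0.04,0,0,0,0,-1],[0,-0.15,0,0,0,0,-1],[0.05,-0.27,0,0,0,0,-1],[0.1,-0.3,0,0,0,0,-1],[0.18,-0.3,0,0,0,0,-1],[0.18,-0.3,0,0,0,0,-1]]'>/dev/null
python3 st.py;python3 - <<'E'
from mv import *
s=vision.camera("side");t=vision.camera("top")
cv2.imwrite("pics/side11.png",s);cv2.imwrite("pics/top11.png",t)
# shut lid outline
for n,im,o,w,h,k in(("side",s,(250,120),200,270,2.2),("top",t,(205,205),220,115,3.6)):
    P=b2w(b,[lidpt(0,.136,y,hh) for y in(-.152,.152) for hh in(.005,-.016)]);u=(proj(n,P)-o)*k
    a=cv2.resize(im[o[1]:o[1]+h,o[0]:o[0]+w],None,fx=k,fy=k,interpolation=cv2.INTER_CUBIC)
    for q in u: cv2.circle(a,tuple(int(v) for v in q),4,(255,0,255),1)
    cv2.imwrite(f"pics/{n}11c.png",a)
E
```

```text
t 25.3 box mm [-146.02    1.27  267.07] Fbox [-0.4   0.06 -0.57] M [ 0.05 -0.02 -0.01] grip 0.64 q [-0.21  0.16  1.94  0.    1.04  1.46]
```

View pics/side11c.png

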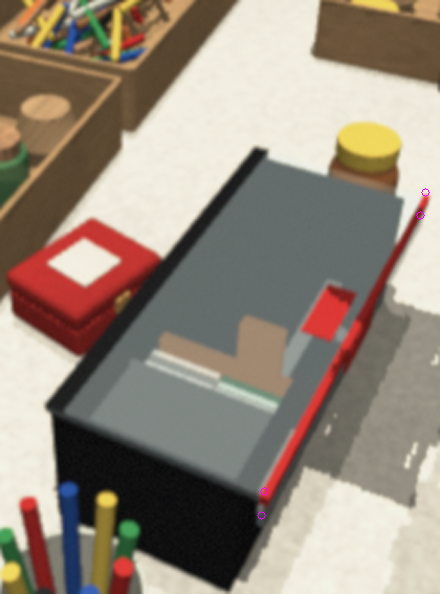

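View pics/top11.png

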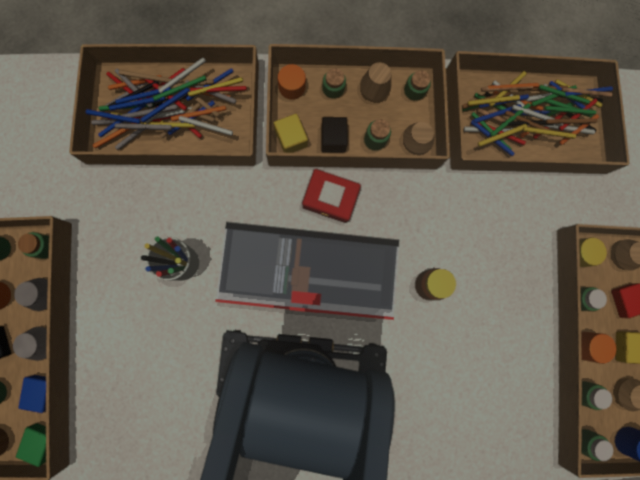

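```bash
python3 - <<'E'
from rig import robot
print(robot.hand_in())
E
```

```text
the job is handed in; nothing more can be done
None
```

The job is done and handed in at about 25 s of the 56 s allowed. The row is closed up against the stop, the slider is drawn back, and the lid is snapped shut.

- **Row:** Pushing took about 4 N until the row met the sprung stop. I stopped when the force had clearly climbed to about 10–11 N, well under the 25 N crush limit.
- **Slider:** I drew it back 11.4 mm to allow for the pad pushing the row back a little, then let go. The pictures after release show a gap of about 10 mm, good to a millimetre or two.
- **Lid:** The push rose to 10.6 N at the bead and dropped to 2.5 N once past it. It then met a hard stop with the fingertip within 0.2 mm of the calculated shut height. The last pressing force was 21 N. After I backed off, the front edge matched the calculated shut position and the lid stayed down.
- **Other items:** The pen cup, jar and trinket box look unmoved in the last top picture, and the arm stands clear with no contact force.

**One disagreement:** the side camera sat about 2 pixels (2–3 mm) off the box pose I had worked out. I allowed for that with clearances and by feeling for contact.

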